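# Turn the sandwich grill down to keep-warm and hold its top plate open

### The job

The two sandwiches in the contact grill are toasted: first turn the heat selector down to the green keep-warm mark, with the grill still shut. Then lift the top plate by its handle bar to halfway open, 45 degrees, without letting it fall back, and finish while holding it there steadily by the bar, so that a colleague can take the sandwiches out; it drops shut if let go. Leave the sandwiches, the tongs and the roll basket where they are.

Things in the scene. Friction and masses are not known exactly. Their poses are not given: they have to be found in the camera images.
- grill: Steel contact grill, 365 deep (x) x 330 wide (y), fixed on the counter. Origin on the counter under its middle; x points to its rear (front faces the robot), y to its left, z up. Black control panel slopes 15 degrees, from x -105, z 68 down to x -215, z 39 at the front. Lower plate top at z 75. The shut top plate spans x -98 to 102, y -90 to 150, up to z 152. Hinge axis along y at x 115, z 128.
- selector (a joint): Heat selector angle (rad), grows clockwise seen from above. Four detents, it snaps into the nearest when let go: 0 off (white dot), 0.63 keep warm (green dot), 1.26 medium (yellow), 1.89 high (red); end stops just outside. Starts at medium or high. Turns with under 0.15 N m.
- selector_grip (a point): On the knob's axis at grip height: 37 above the panel, at x -170, y -115, z 89 of the grill. Black bar 42 long, 14 thick, top 7 above this point, on a 44 wide round skirt with its top 23 below this point. Site z: the knob's axis, square to the panel (leans 15 degrees from vertical towards the robot); point x: along the bar to its white pointer, which aims at the chosen dot. Turns with the knob.
- top_plate (a joint): Opening angle of the top plate (rad): 0 shut (level), grows as it is lifted, 0.785 is 45 degrees, 1.75 the stop. No spring or stay: it falls shut from any angle under about 1.5. About 4 N straight up at the handle bar carries it.
- handle_mid (a point): Middle of the handle bar, 260 straight in front of the hinge axis; with the plate shut at x -145, y 30, z 128 of the grill. Black round bar, diameter 18, 110 long along y between two 8 thick steel arms; 38 free between bar and plate edge, free above and below. It turns with the plate and rolls between the fingers, so it can be pinched from above with the gripper kept upright all the way.
- sandwich_l: Toasted sandwich 150 x 68 x 26 lying lengthwise front to back on the left half of the lower plate, loose; origin under its middle. Leave alone.
- sandwich_r: The same on the right half of the lower plate. Leave alone.
- tongs: Steel tongs with black tips, 240 x 75 x 18, lying loose on the counter beside the grill, left or right; origin under the middle. Leave alone.
- roll_basket: Wicker basket with bread rolls, 180 x 140 x 90 high, loose on the counter on the other side; origin under its middle. Leave alone.

How it is judged (in metres and radians):
On the way, in this order (a step that is already met when the one before it is completed fails the run):
1. the selector is turned to the green keep-warm mark while the grill is still shut (value of joint selector between 0.48 and 0.78 rad and value of joint top_plate below 0.1 rad), for 0.3 s.
2. the top plate is lifted to 45 degrees and held by its handle bar (the round bar is top_plate_c0) (value of joint top_plate between 0.68 and 0.89 rad and contact force between the fingers and top_plate_c0 above 1 N), for 0.5 s.
At the end, for the whole second after the job is handed in: The fingers hold the handle bar (over 1 N) with the top plate steady at 45 degrees, give or take 6; the selector rests at the green mark (0.63 rad, give or take 0.15); sandwiches within 15 mm and tongs and basket within 30 mm of where they were (all of step 2 and velocity of joint top_plate between -0.1 and 0.1 rad/s and value of joint selector between 0.48 and 0.78 rad and distance of each of sandwich_l, sandwich_r from where it was at the start of the episode below 0.015 m and distance of each of tongs, roll_basket from where it was at the start of the episode below 0.03 m); the arm keeps its last pose, push and grip.
It fails at once if the top plate is let fall back (closing faster than 1.5 rad/s) (velocity of joint top_plate below -1.5 rad/s).
It fails at once if a sandwich is shifted (distance of any of sandwich_l, sandwich_r from where it was at the start of the episode above 0.015 m).
It fails at once if the tongs or the roll basket are shoved (distance of any of tongs, roll_basket from where it was at the start of the episode above 0.03 m).
It also fails if it takes over 58 s, if anything falls off the work surface, if the arm or the gripper's body presses on something with over 40 N, if the wrist force passes 120 N, or if a joint passes its speed limit or range.

### The arm

A 6-joint arm with a two-finger parallel gripper is mounted at the origin on the work surface. World frame = base frame: x ahead of the robot, y to its left, z up, the work surface at z = 0. Lengths are in m, angles in degrees, forces in N, time in s.
With the tool pointing down it reaches from about 0.4 to 0.825 m from the base axis. Payload 7 kg.
Tool frame: the origin (TCP) lies midway between the tips of the shut fingers; the grasp point (between the pads) lies 19 mm behind it; z points along the fingers, y is the line along which they close (so a half turn about z gives the same grasp; the last joint's range is limited). The gripper opens to 88 mm and grips with 3 to 60 N. Pads are 19 mm wide; open, the fingers measure 130 mm over their backs; the gripper's body (78 mm by 193 mm) begins 47 mm behind the grasp point.
Start: joints at [80.105, 20.546, 0.682, 0, -70.136, -16.507], TCP at [0.3, 0.605, 0.199] pointing down, gripper open.
Joint ranges: [-176.03, 176.03], [-82.01, 121.73], [-58.28, 71.71], [-173.87, 95.51], [-174.79, -0.11], [-173.66, 173.66]. Speed limits (degrees/s): [136.94, 136.94, 172.46, 180, 180, 180].

### API

Orientations are given as [roll, pitch, yaw] about the fixed x, y, z axes, in that order (R = Rz(yaw) Ry(pitch) Rx(roll)).
In Python, from plant import get_state, optics, order gives the robot as it stands. The module is installed in compiled form; this text tells all that it offers.
- The arm moves only by the tool send_rows, never from a script. Its argument "moves" is a list of rows, each an object with "slide": the shift along the tool's x, y, z as a fraction of full scale, a list of three; "turn": the turn about the tool's z as a fraction of full scale; "gripper": the opening, from 0 (shut) to 1 (fully open). A call has exactly 5 rows; each row is the pose to reach, as a shift and turn from the pose commanded when the call began, along the tool's axes at that moment; what a row does not reach only later rows make up. Full scale, the value 1, is 150 mm for a shift and 90 degrees for a turn. A row lasts 1/12 s, in which the tool goes at most 41.7 mm and 7.16 degrees, less where a joint would pass 70% of its speed; a pose out of reach is approached as far as the arm can. A call with a number of a shift or a turn outside -1 to 1 is refused whole. A call with a gripper value outside its range is refused whole. The fingers move at their own pace and stop on an object; "newtons" is the grip in N (left out, the last holds). Time passes only in rows, so rows that repeat a pose let the fingers close, or fill a call up. It gives the time, the measured TCP pose, the force, the opening and the grip force at its end, in the units of the state.
- get_state(): the state, without advancing time (a new reading comes with each control period).
- optics.capture(name): name is "side" or "top" or "wrist"; returns a dict with "img" (480x640x3 uint8, red, green, blue), "intrinsics" (3x3 intrinsics, pixels), "origin" and "attitude" of the camera in the world. Camera axes: x right, y down, z forward; pixel columns grow to the right and rows downward; lengths in m; the calibration is good to about 2 mm. A picture is of the moment at which its call begins. There is no depth.
- order.close_job(): hands the job in; it is judged then, once.
Trained networks look in the newest picture that a camera, given by its name, has taken for a name from the list of things; names that differ only in an ending like _2 or _b are one class to them, and where a whole thing is asked for, a point or a joint stands for the part that bears it (a point fixed in the world has none). Each returns a list of dicts, best first, with "p" (0 to 1); they miss things now and then, are a little off and sometimes report something else, mostly with a low value. They report only what shows in the picture. A call takes as long as a camera call.
- optics.look_for(camera, name): "location" ([x, y, z] in m, in world coordinates, good to about 4 mm: the middle of the surface that is visible of it).
The state is a dict: "time_s": time; "joints": joint angles; "qd": joint speeds; "joint_torque": joint torques, N m; "tcp_pos": TCP position; "eef_rot": TCP orientation; "contact_force": force on the tool from outside, world axes, zero at the start; "moment": the same for the moment, N m; "gripper_width": finger opening in m; "gripper_force": force on a finger pad.
Only numpy, scipy, OpenCV 4.12 (cv2) and the standard library are available. Lean on these libraries where they do the work, as an engineer would, in place of code of your own. Each camera call takes 0.05 s, during which the arm holds its last target. There are 200 camera calls.

## Working session

There is one attempt and no reset: what is moved stays moved. The work goes in short steps, Python scripts to look and compute and a tool call to move; the robot and the scene stay as the last step left them, time stands still between calls to the robot, and variables do not carry over. Pictures are saved under pics/ and viewed, at most 10 in all, crops included, and the job is handed in when it is done.

Besides the shell and the picture viewer there is one more tool, called as a command line: name --argument value ..., lists and objects as JSON in quotes. send_rows: Moves the arm, as the interface text tells. Shift numbers are shares of 150 mm and turn numbers shares of 90 degrees, none past 1 either way. Its arguments: {"type":"object","properties":{"moves":{"type":"array"},"newtons":{"type":"number"}},"required":["moves"]}

```bash
mkdir -p pics; cat > h.py <<'E'
import numpy as np, cv2
from plant import get_state, optics, order
def cap(n,f=None):
    c=optics.capture(n)
    if f: cv2.imwrite('pics/'+f,c['img'][:,:,::-1])
    return c
def att(c):
    a=np.array(c['attitude'],float)
    if a.shape==(3,3): return a
    from scipy.spatial.transform import Rotation as R
    return R.from_euler('xyz',a,degrees=True).as_matrix()
def ray(c,uv):
    K=np.array(c['intrinsics']); d=att(c)@np.linalg.solve(K,[uv[0],uv[1],1.]); return np.array(c['origin']),d/np.linalg.norm(d)
def onz(c,uv,z):
    o,d=ray(c,uv); return o+d*(z-o[2])/d[2]
def tri(rs):
    A=sum(np.eye(3)-np.outer(d,d) for o,d in rs); b=sum((np.eye(3)-np.outer(d,d))@o for o,d in rs); return np.linalg.solve(A,b)
def proj(c,p):
    q=np.array(c['intrinsics'])@(att(c).T@(np.array(p)-np.array(c['origin']))); return q[:2]/q[2]
E
python3 - <<'E'
from h import *
np.set_printoptions(precision=4,suppress=True)
for n in ['top','side']:
    c=cap(n,n+'1.png'); print(n,c['origin'],c['attitude'])
    for k in ['grill','selector','selector_grip','handle_mid','top_plate','tongs','roll_basket']:
        for r in optics.look_for(n,k)[:2]: print(k,r['p'],np.round(r['location'],4),proj(c,r['location']).round())
s=get_state(); print(s['tcp_pos'],s['eef_rot'],s['time_s'])
E
```

```text
top [ 0.4873 -0.0043  1.3336] [-173.0767   -0.578   -88.4083]
grill 0.79 [0.6404 0.0082 0.1358] [312. 241.]
selector 0.5 [ 0.5091 -0.0901  0.0746] [350. 297.]
selector_grip 0.57 [ 0.5134 -0.0885  0.074 ] [350. 295.]
handle_mid 0.86 [0.6864 0.0368 0.1534] [300. 220.]
top_plate 0.96 [0.6873 0.0342 0.1564] [302. 219.]
top_plate 0.7 [ 0.5151 -0.0875  0.0749] [349. 295.]
tongs 0.73 [ 0.502  -0.5002  0.0146] [506. 305.]
roll_basket 0.66 [0.5957 0.4708 0.0679] [127. 256.]
side [ 0.1991 -1.0915  0.9458] [-126.1269   -0.0571  -21.3522]
grill 0.95 [ 0.637  -0.0657  0.0758] [331. 255.]
selector 0.54 [ 0.505  -0.1021  0.0799] [293. 271.]
selector_grip 0.5 [ 0.5064 -0.1035  0.0809] [294. 271.]
handle_mid 0.9 [0.6758 0.0009 0.1477] [334. 221.]
top_plate 0.76 [0.676  0.0004 0.15  ] [334. 221.]
tongs 0.75 [ 0.4954 -0.5052  0.0113] [346. 399.]
tongs 0.49 [ 0.5047 -0.1002  0.0806] [293. 271.]
roll_basket 0.93 [0.5848 0.4282 0.06  ] [268. 187.]
[0.3001 0.6046 0.199 ] [-179.9984    0.0033  -26.4042] 0.8
```

```bash
python3 - <<'E'
import cv2
t=cv2.imread('pics/top1.png')[150:350,210:430]; s=cv2.imread('pics/side1.png')[150:350,210:430]
cv2.imwrite('pics/both1.png',cv2.vconcat([cv2.resize(x,(0,0),fx=3,fy=3,interpolation=cv2.INTER_CUBIC)[:600] for x in [t]]))
cv2.imwrite('pics/both2.png',cv2.resize(s,(0,0),fx=3,fy=3,interpolation=cv2.INTER_CUBIC))
E
```

```text
(no output)
```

View pics/both1.png

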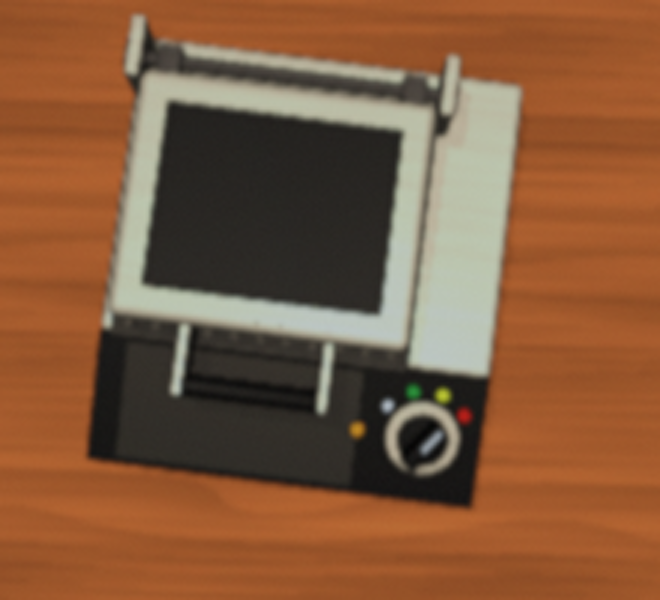

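View pics/both2.png

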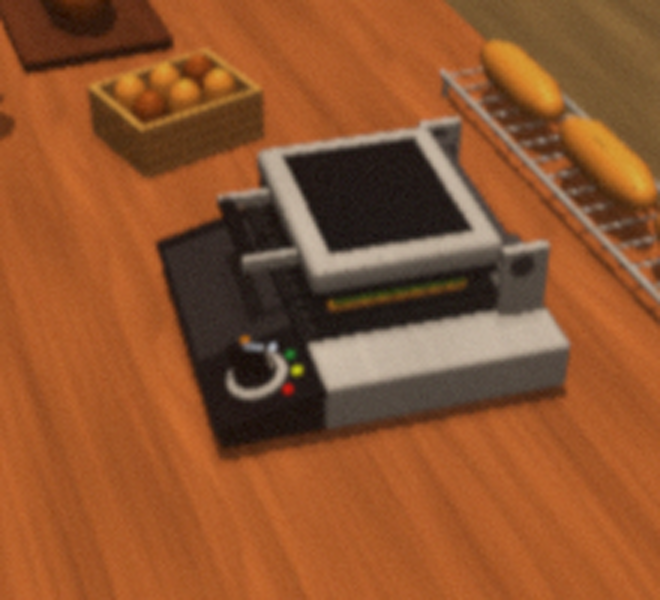

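```bash
cat >> h.py <<'E'
from scipy.optimize import least_squares
from scipy.spatial.transform import Rotation as R
def G(p,v): # grill pose p=(x,y,yaw[,z]) , v mm
    v=np.array(v)/1000; c,s=np.cos(p[2]),np.sin(p[2])
    return np.array([p[0]+c*v[0]-s*v[1],p[1]+s*v[0]+c*v[1],v[2]+(p[3] if len(p)>3 else 0)])
AX=np.array([-np.sin(np.radians(15)),0,np.cos(np.radians(15))])
E
python3 - <<'E'
from h import *
np.set_printoptions(precision=4,suppress=True)
ct=cap('top'); cs=cap('side')
sk=np.array([-170,-115,89])-23*AX
obs=[(ct,(88,458),(-215,165,39)),(ct,(471,507),(-215,-165,39)),(ct,(407,347),(-98,-90,152)),(ct,(110,314),(-98,150,152)),
(ct,(437,97),(102,-90,152)),(ct,(143,72),(102,150,152)),(ct,(423,438),sk),(ct,(186,388),(-145,85,128)),(ct,(318,406),(-145,-25,128)),
(cs,(258,370),sk),(cs,(258,153),(-98,150,152)),(cs,(318,275),(-98,-90,152)),(cs,(501,240),(102,-90,152)),(cs,(426,133),(102,150,152))]
f=lambda p:np.concatenate([proj(c,G(p,v))-(np.array(u)/3+[210,150]) for c,u,v in obs])
for p0 in ([.65,0,-.1],[.65,0,-.1,0]):
    r=least_squares(f,p0,loss='soft_l1'); p=r.x; print(p,r.x[2]*57.3); print(f(p).reshape(-1,2).round(1).tolist())
    print('knob',G(p,(-170,-115,89)),'handle',G(p,(-145,30,128)))
# independent triangulation of skirt, plate corners
for i,j in ((6,9),(3,10),(2,11),(4,12),(5,13)):
    print(obs[i][2],tri([ray(c,np.array(u)/3+[210,150]) for c,u,_ in (obs[i],obs[j])]))
cw=cap('wrist'); s=get_state(); T=R.from_euler('xyz',s['eef_rot'],degrees=True).as_matrix()
print('cam in tool',T.T@(np.array(cw['origin'])-s['tcp_pos'])); print(T.T@att(cw)); print(cw['intrinsics'])
E
```

```text
[ 0.6854  0.0048 -0.0908] -5.202399756009846
[[0.2, 0.8], [1.5, -0.1], [1.4, 0.7], [-1.1, -0.5], [0.8, 1.2], [-0.7, -2.3], [0.9, 0.3], [-0.7, -1.4], [1.1, -1.9], [-1.4, -0.7], [-1.8, -1.9], [-2.1, -1.1], [1.5, -0.4], [-0.2, -3.8]]
knob [ 0.5057 -0.0943  0.089 ] handle [0.5437 0.0478 0.128 ]
[ 0.6862  0.006  -0.0905 -0.0072] -5.185905038047069
[[0.2, 0.5], [0.7, -0.5], [0.7, 0.6], [-1.2, -0.5], [0.0, 1.6], [-0.9, -1.8], [0.3, 0.1], [-0.9, -1.6], [0.7, -2.1], [-1.2, 0.9], [-1.6, -0.3], [-2.0, 0.6], [1.4, 1.2], [-0.3, -2.1]]
knob [ 0.5065 -0.0931  0.0818] handle [0.5445 0.049  0.1208]
[-164.0472 -115.       66.7837] [ 0.5144 -0.0934  0.0619]
(-98, 150, 152) [0.6036 0.1607 0.1451]
(-98, -90, 152) [ 0.5842 -0.0738  0.1448]
(102, -90, 152) [ 0.7792 -0.0912  0.1494]
(102, 150, 152) [0.8003 0.1443 0.1373]
cam in tool [ 0.0838  0.0003 -0.1854]
[[-0.0009 -0.9517 -0.3071]
 [ 1.     -0.0009 -0.0003]
 [ 0.     -0.3071  0.9517]]
[[406.7963   0.     322.4091]
 [  0.     406.7963 239.8771]
 [  0.       0.       1.    ]]
```

send_rows --moves '[{"slide":[0.16,0.18,0],"turn":0,"gripper":1},{"slide":[0.32,0.36,0],"turn":0,"gripper":1},{"slide":[0.49,0.53,0],"turn":0,"gripper":1},{"slide":[0.65,0.71,0],"turn":0,"gripper":1},{"slide":[0.81,0.89,0],"turn":0,"gripper":1}]'

```text
time_s: 1.37
tcp_pos: [0.3498, 0.4293, 0.199]
eef_rot: [-180.0, -0.0, -26.4]
contact_force: [1.0, 0.2, 1.1]
gripper_width: 0.088
gripper_force: 0.0
```

send_rows --moves '[{"slide":[0.16,0.18,0],"turn":0,"gripper":1},{"slide":[0.32,0.36,0],"turn":0,"gripper":1},{"slide":[0.49,0.53,0],"turn":0,"gripper":1},{"slide":[0.65,0.71,0],"turn":0,"gripper":1},{"slide":[0.81,0.89,0],"turn":0,"gripper":1}]'

```text
time_s: 1.78
tcp_pos: [0.3992, 0.2557, 0.1993]
eef_rot: [-180.0, -0.0, -26.4]
contact_force: [0.7, -0.1, 1.3]
gripper_width: 0.0878
gripper_force: 0.0
```

send_rows --moves '[{"slide":[0.16,0.18,0],"turn":0,"gripper":1},{"slide":[0.32,0.36,0],"turn":0,"gripper":1},{"slide":[0.49,0.53,0],"turn":0,"gripper":1},{"slide":[0.65,0.71,0],"turn":0,"gripper":1},{"slide":[0.81,0.89,0],"turn":0,"gripper":1}]'

```text
time_s: 2.2
tcp_pos: [0.4487, 0.0821, 0.1994]
eef_rot: [-179.9, -0.0, -26.4]
contact_force: [1.0, 0.7, 0.3]
gripper_width: 0.0877
gripper_force: 0.0
```

send_rows --moves '[{"slide":[0.16,0.1,0],"turn":-0.06,"gripper":1},{"slide":[0.3,0.2,0],"turn":-0.12,"gripper":1},{"slide":[0.4,0.3,0],"turn":-0.18,"gripper":1},{"slide":[0.5,0.4,0],"turn":-0.18,"gripper":1},{"slide":[0.5,0.4,0],"turn":-0.18,"gripper":1}]'

```text
time_s: 2.62
tcp_pos: [0.4897, -0.0059, 0.1989]
eef_rot: [180.0, 0.0, -10.3]
contact_force: [-0.9, 1.0, 0.5]
gripper_width: 0.0873
gripper_force: 0.0
```

```bash
python3 - <<'E'
from h import *
c=cap('wrist','w1.png'); s=get_state(); print(s['tcp_pos'],s['eef_rot'],s['time_s'])
p=[.6857,.0054,-.0906]
for n,v in dict(knob=(-170,-115,89),h=(-145,30,128),hl=(-145,85,128),hr=(-145,-25,128)).items(): print(n,proj(c,G(p,v)).round())
for k in ['selector','handle_mid']:
    for r in optics.look_for('wrist',k)[:2]: print(k,r['p'],r['location'],proj(c,r['location']))
E
```

```text
[ 0.489277   -0.00480005  0.19885958] [ 1.79987552e+02  9.67835490e-03 -1.03665363e+01] 2.6667
knob [436. 183.]
h [222. 175.]
hl [136. 183.]
hr [308. 168.]
selector 0.76 [0.5158, -0.0886, 0.0827] [425.77282835 170.06802675]
handle_mid 0.8 [0.6084, 0.0431, 0.15] [190.60157932  60.56694242]
```

View pics/w1.png

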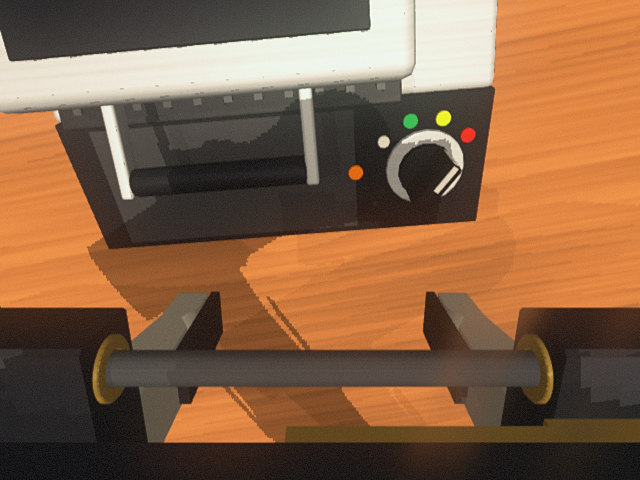

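```bash
python3 - <<'E'
from h import *
np.set_printoptions(precision=4,suppress=True)
c=cap('wrist'); ct=cap('top'); 
sk=np.array([-170,-115,89])-23*AX
obs=[(c,(131,183),(-145,85,128)),(c,(306,170),(-145,-25,128)),(c,(425,167),sk),(c,(112,247),(-215,165,39)),(c,(476,219),(-215,-165,39)),(c,(494,88),(-105,-165,68))]
tt=[(ct,(186,388),(-145,85,128)),(ct,(318,406),(-145,-25,128)),(ct,(423,438),sk),(ct,(88,458),(-215,165,39)),(ct,(471,507),(-215,-165,39))]
tt=[(a,np.array(b)/3+[210,150],v) for a,b,v in tt]
for o in (obs,obs+tt):
  f=lambda p:np.concatenate([proj(cc,G(p,v))-u for cc,u,v in o])
  for p0 in ([.685,0,-.09],[.685,0,-.09,0]):
    p=least_squares(f,p0,loss='soft_l1').x; print(p,p[2]*57.3,f(p).reshape(-1,2).round(1).tolist())
    print('knob',G(p,(-170,-115,89)),'handle',G(p,(-145,30,128)))
for a,b in zip(obs,tt): print(a[2],tri([ray(*a[:2]),ray(*b[:2])]))
Rp=R.from_euler('y',-15,degrees=True).as_matrix()
k=np.array([-170,-115,89])
P=lambda a,r,h: proj(c,G(p,k+Rp@np.array([r*np.cos(a),r*np.sin(a),h])))
for n,d in (('white',54),('green',18),('yel',-18),('red',-54)):
    a=np.radians(d); print(n,'dot',P(a,33,-37).round(),'stripe',P(a,0,7).round(),P(a,21,7).round())
E
```

```text
[ 0.6851  0.0095 -0.0946] -5.418695967758555 [[1.3, -0.1], [-1.0, -2.0], [0.7, 4.6], [-5.4, 3.4], [-0.3, 1.1], [0.4, -3.1]]
knob [ 0.505  -0.0889  0.089 ] handle [0.5436 0.0531 0.128 ]
[ 0.6846  0.009  -0.0949 -0.003 ] -5.436493617189659 [[4.4, -0.2], [0.2, -1.9], [0.5, 4.7], [-3.0, 2.7], [-1.0, 0.8], [-0.5, -2.1]]
knob [ 0.5044 -0.0894  0.086 ] handle [0.543  0.0526 0.125 ]
[ 0.6851  0.0093 -0.0937] -5.371660931377445 [[1.8, -0.0], [-0.5, -2.1], [1.2, 4.5], [-5.0, 3.5], [0.1, 0.9], [0.8, -3.3], [-2.8, -1.5], [-0.9, -1.8], [-1.1, 0.5], [-1.8, 0.6], [-0.6, 0.1]]
knob [ 0.5051 -0.0892  0.089 ] handle [0.5435 0.0528 0.128 ]
[ 0.6844  0.0086 -0.094  -0.0042] -5.388380002763351 [[6.1, -0.2], [1.1, -2.0], [0.9, 4.5], [-1.7, 2.5], [-0.8, 0.4], [-0.4, -2.1], [-2.3, -1.1], [-0.7, -1.4], [-0.9, 0.9], [-1.3, 0.9], [-0.5, 0.4]]
knob [ 0.5043 -0.0899  0.0848] handle [0.5428 0.0521 0.1238]
(-145, 85, 128) [0.5474 0.1005 0.1424]
(-145, -25, 128) [ 0.5351 -0.0028  0.1175]
[-164.0472 -115.       66.7837] [ 0.5123 -0.093   0.0519]
(-215, 165, 39) [0.4882 0.1896 0.0366]
(-215, -165, 39) [ 0.4556 -0.1362  0.0359]
white dot [389. 145.] stripe [436. 188.] [413. 174.]
green dot [411. 128.] stripe [436. 188.] [428. 163.]
yel dot [437. 126.] stripe [436. 188.] [447. 161.]
red dot [457. 139.] stripe [436. 188.] [461. 170.]
```

send_rows --moves '[{"slide":[0.07,0.18,0],"turn":0,"gripper":1},{"slide":[0.14,0.36,0],"turn":0,"gripper":1},{"slide":[0.21,0.55,0],"turn":0,"gripper":1},{"slide":[0.21,0.55,0],"turn":0,"gripper":1},{"slide":[0.21,0.55,0],"turn":0,"gripper":1}]'

```text
time_s: 3.28
tcp_pos: [0.5054, -0.0905, 0.1988]
eef_rot: [180.0, 0.0, -10.3]
contact_force: [-0.5, -0.8, -0.8]
gripper_width: 0.0874
gripper_force: 0.0
```

```bash
python3 - <<'E'
from h import *
c=cap('wrist','w2.png'); s=get_state(); print(s['tcp_pos'],s['eef_rot'],s['time_s'])
p=[.6851,.0093,-.0937]; k=np.array([-170,-115,89])
Rp=R.from_euler('y',-15,degrees=True).as_matrix()
P=lambda a,r,h: proj(c,G(p,k+Rp@np.array([r*np.cos(a),r*np.sin(a),h])))
for n,d in (('yel',-18),('red',-54)):
    a=np.radians(d); print(n,'dot',P(a,33,-37).round(),'stripe',P(a,0,7).round(),P(a,21,7).round())
u=P(0,0,7); x0,y0=int(u[0])-100,int(u[1])-75; x0=max(0,min(x0,440));y0=max(0,min(y0,330)); print(x0,y0)
cv2.imwrite('pics/w2c.png',cv2.resize(c['img'][y0:y0+150,x0:x0+200,::-1],(800,600),interpolation=cv2.INTER_CUBIC))
E
```

```text
[ 0.50534039 -0.08979428  0.1988958 ] [-1.79991913e+02  6.63809666e-03 -1.02305074e+01] 3.3333
yel dot [329. 167.] stripe [321. 231.] [327. 206.]
red dot [351. 179.] stripe [321. 231.] [343. 214.]
220 155
```

View pics/w2c.png

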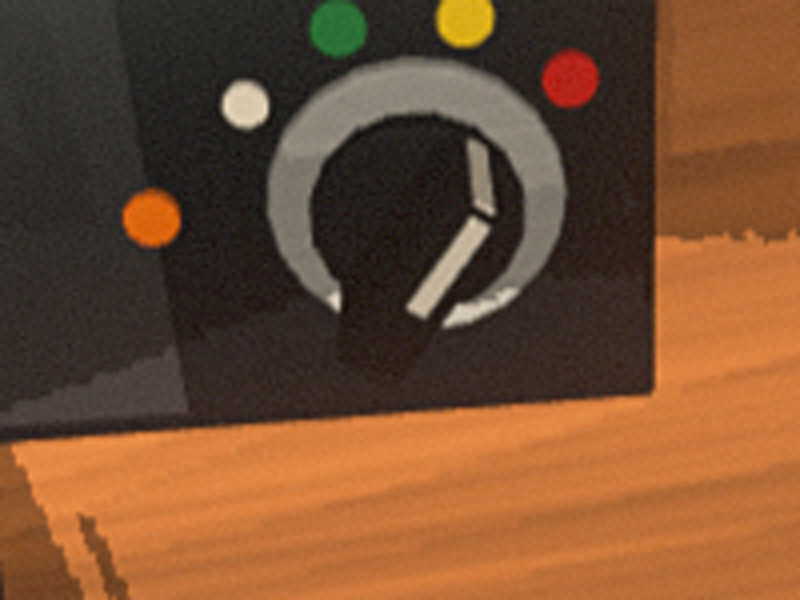

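```bash
python3 - <<'E'
from h import *
np.set_printoptions(precision=1,suppress=True)
c=cap('wrist'); p=[.6851,.0093,-.0937]
W=R.from_euler('z',p[2]).as_matrix()@R.from_euler('y',-15,degrees=True).as_matrix()
def shift(p,sk):
    k=G(p,(-170,-115,89)); return k
def un(uv,h,k):
    uv=np.array(uv)/4+[220,155]; o,d=ray(c,uv); n=W[:,2]; q=o+d*(((k+n*h/1000-o)@n)/(d@n)); return W.T@(q-k)*1000
k=G(p,(-170,-115,89))
s=un((417,194),-23,k); print('skirt offs',s); k=k+W@np.array([s[0],s[1],0])/1000; print(np.round(k,4))
for n,u,h in (('white',(245,105),-37),('green',(339,28),-37),('yel',(465,18),-37),('red',(570,78),-37),('st0',(418,312),7),('st1',(484,221),7),('low',(475,140),-23)):
    q=un(u,h,k); print(n,q,np.degrees(np.arctan2(q[1],q[0])),np.hypot(q[0],q[1]))
E
```

```text
skirt offs [  6.5  -3.3 -23. ]
[ 0.5 -0.1  0.1]
white [ 15.9  33.  -37. ] 64.238641946596 36.644847287839816
green [ 30.5  12.5 -37. ] 22.280102541182632 32.93950938813882
yel [ 30.3 -12.2 -37. ] -21.951895655052418 32.65203122475321
red [ 15.7 -32.3 -37. ] -64.02246115127063 35.92739214049915
st0 [-8.8  1.3  7. ] 171.61312576248284 8.908359348795624
st1 [  9.2 -12.    7. ] -52.56188344728065 15.160727175779584
low [ 10.7 -12.2 -23. ] -48.66885327422273 16.227009390136523
```

send_rows --moves '[{"slide":[0,0.01,0.2],"turn":0,"gripper":0.75},{"slide":[0,0.01,0.4],"turn":0,"gripper":0.75},{"slide":[0,0.01,0.6],"turn":0,"gripper":0.75},{"slide":[0,0.01,0.72],"turn":0,"gripper":0.75},{"slide":[0,0.01,0.79],"turn":0,"gripper":0.75}]' --newtons 20

```text
time_s: 3.8
tcp_pos: [0.5036, -0.0904, 0.0781]
eef_rot: [180.0, 0.2, -10.1]
contact_force: [0.4, 0.2, 0.9]
gripper_width: 0.0664
gripper_force: 0.0
```

send_rows --moves '[{"slide":[0,0,0],"turn":0,"gripper":0.4},{"slide":[0,0,0],"turn":0,"gripper":0},{"slide":[0,0,0],"turn":0,"gripper":0},{"slide":[0,0,0],"turn":0,"gripper":0},{"slide":[0,0,0],"turn":0,"gripper":0}]'

```text
time_s: 4.22
tcp_pos: [0.5059, -0.0912, 0.0816]
eef_rot: [-180.0, -0.1, -10.2]
contact_force: [0.6, 0.0, 0.0]
gripper_width: 0.038
gripper_force: 0.0
```

send_rows --moves '[{"slide":[0,0,0],"turn":0,"gripper":0},{"slide":[0,0,0],"turn":0,"gripper":0},{"slide":[0,0,0],"turn":0,"gripper":0},{"slide":[0,0,0],"turn":0,"gripper":0},{"slide":[0,0,0],"turn":0,"gripper":0}]'

```text
time_s: 4.63
tcp_pos: [0.5052, -0.0916, 0.0805]
eef_rot: [-180.0, -0.0, -10.2]
contact_force: [-0.1, -0.2, -0.0]
gripper_width: 0.005
gripper_force: 0.0
```

```bash
python3 - <<'E'
from h import *
s=get_state(); print({k:np.round(v,4) for k,v in s.items()})
c=cap('wrist'); t=cap('top'); sd=cap('side')
a=c['img'][150:450,220:520]; b=cv2.resize(sd['img'][230:305,260:335],(300,300),interpolation=cv2.INTER_CUBIC)
cv2.imwrite('pics/w3.png',np.hstack([a,b])[:,:,::-1])
E
```

```text
{'time_s': np.float64(4.6333), 'joints': array([ 1.16542e+01,  1.18879e+01, -2.86572e+01, -2.00000e-04,
       -4.94534e+01,  6.81347e+01]), 'qd': array([ 0.094 ,  0.0831, -0.0424,  0.0134,  0.0489,  0.0641]), 'joint_torque': array([ 8.20000e-03, -4.08252e+01,  2.37931e+01,  5.59120e+00,
        8.61000e-02, -6.00000e-04]), 'tcp_pos': array([ 0.5052, -0.0916,  0.0805]), 'eef_rot': array([-1.799993e+02, -1.300000e-03, -1.021130e+01]), 'contact_force': array([-0.1159, -0.194 , -0.016 ]), 'moment': array([-0.0038,  0.0148, -0.0153]), 'gripper_force': np.float64(0.0), 'gripper_width': np.float64(0.005)}
```

View pics/w3.png

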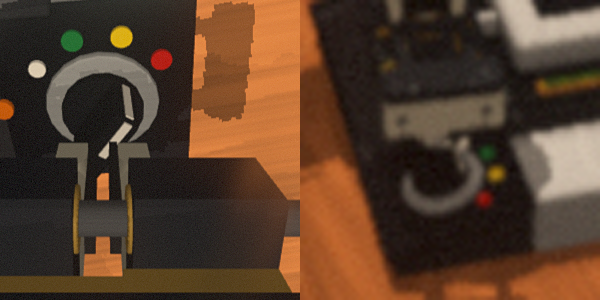

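```bash
python3 - <<'E'
from h import *
np.set_printoptions(precision=4,suppress=True)
K=np.array([[406.8,0,322.41],[0,406.8,239.88],[0,0,1]]); RT=np.array([[0,-.9517,-.3071],[1,0,0],[0,-.3071,.9517]])
def C(p,yaw):
    T=R.from_euler('xyz',[180,0,yaw],degrees=True).as_matrix(); return dict(intrinsics=K,origin=np.array(p)+T@[.0838,.0003,-.1854],attitude=T@RT)
a=C([.4895,-.0053,.1989],-10.33); b=C([.5053,-.0901,.1989],-10.27); d=C([.5052,-.0916,.0805],-10.21)
for n,u,v,w in (('red',(468,135),(362.5,174.5),(381,210)),('white',(383,142),(281.25,181.25),(257,219)),('green',(410,121),(304.75,162),(292,191)),('yel',(443,118),(336.25,159.5),(341,187)),('st1',(460,167),(341,210.25),None),('st0',(437,192),(324.5,233),None),('low',None,(338.75,190),None)):
    if u: print(n,tri([ray(a,u),ray(b,v)]), tri([ray(b,v),ray(d,w)]) if w else '')
print(proj(d,[.5052,-.0916,.0805]),proj(d,[.505,-.0916,.0995]))
c=cap('wrist','w4.png'); print(c['origin'],d['origin'],get_state()['gripper_width'])
E
```

```text
red [ 0.5327 -0.1279  0.06  ] [ 0.5328 -0.1279  0.0598]
white [ 0.5389 -0.0628  0.0581] [ 0.5385 -0.0624  0.0555]
green [ 0.551  -0.0846  0.062 ] [ 0.5508 -0.0844  0.0599]
yel [ 0.5487 -0.1092  0.0631] [ 0.5478 -0.1093  0.0567]
st1 [ 0.518  -0.1061  0.1049] 
st0 [ 0.5012 -0.0912  0.0962] 
[321.8064 285.7876] [321.8256 303.583 ]
[ 0.5875 -0.1069  0.2659] [ 0.5876 -0.1067  0.2659] 0.0005299235844646491
```

```bash
python3 - <<'E'
import cv2
i=cv2.imread('pics/w4.png')[180:405,170:470]
cv2.imwrite('pics/w4c.png',cv2.resize(i,(800,600),interpolation=cv2.INTER_CUBIC))
E
```

```text
(no output)
```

View pics/w4c.png

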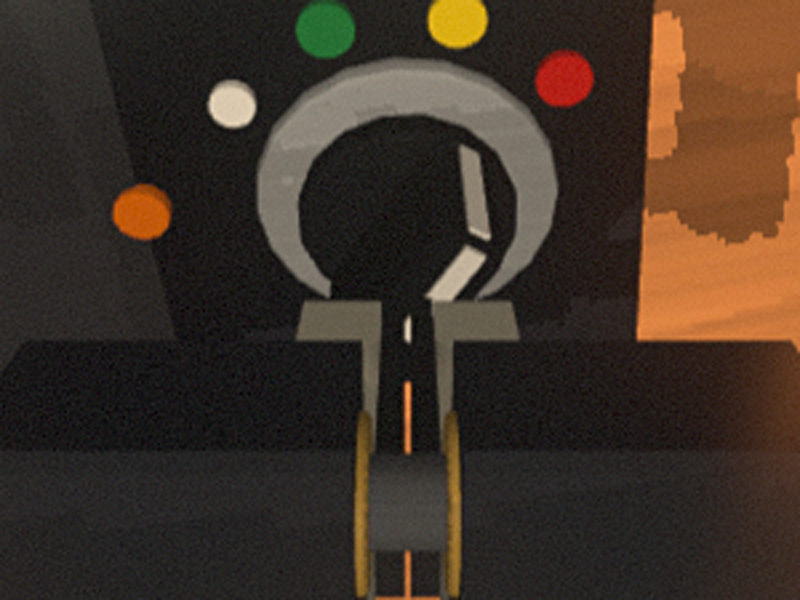

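```bash
python3 - <<'E'
from h import *
np.set_printoptions(precision=4,suppress=True)
K=np.array([[406.8,0,322.41],[0,406.8,239.88],[0,0,1]]); RT=np.array([[0,-.9517,-.3071],[1,0,0],[0,-.3071,.9517]])
def C(p,yaw):
    T=R.from_euler('xyz',[180,0,yaw],degrees=True).as_matrix(); return dict(intrinsics=K,origin=np.array(p)+T@[.0838,.0003,-.1854],attitude=T@RT)
a=C([.4895,-.0053,.1989],-10.33); b=C([.5053,-.0901,.1989],-10.27); d=C([.5052,-.0916,.0805],-10.21)
o=np.array([170,180]); z=.375
for n,v,w in (('st1',(341,210.25),(480,247)),('low',(338.75,190),(468,147)),('skL',(220+268/4,155+190/4),(257,190)),('skR',(220+566/4,155+190/4),(557,190)),('skTop',(220+417/4,155+58/4),(407,58))):
    w=o+np.array(w)*z; q=tri([ray(b,v),ray(d,w)]); print(n,q,'reproj',proj(b,q)-v,proj(d,q)-w)
print('bar pts in d', [proj(d,q).round(1) for q in ([.503,-.0925,.096],[.503,-.0925,.078])])
E
```

```text
st1 [ 0.5158 -0.1063  0.095 ] reproj [ 0.2815 -0.0425] [-0.4566  0.0642]
low [ 0.526  -0.1073  0.0707] reproj [ 0.2153 -0.0344] [-0.3364  0.0509]
skL [ 0.5212 -0.0641  0.0595] reproj [0.1197 0.0504] [-0.1777 -0.0739]
skR [ 0.5104 -0.1237  0.0597] reproj [-0.0017  0.    ] [-0.0024 -0.    ]
skTop [ 0.5415 -0.0985  0.0552] reproj [0.054  0.0026] [-0.0824 -0.004 ]
bar pts in d [array([324.5, 303.7]), array([324.3, 287.4])]
```

send_rows --moves '[{"slide":[0,0,-0.1],"turn":0,"gripper":0.4},{"slide":[0,0,-0.25],"turn":0,"gripper":0.8},{"slide":[-0.01,0.01,-0.3],"turn":-0.08,"gripper":0.8},{"slide":[-0.01,0.01,-0.3],"turn":-0.15,"gripper":0.8},{"slide":[-0.01,0.01,-0.3],"turn":-0.22,"gripper":0.8}]'

```text
time_s: 5.25
tcp_pos: [0.5039, -0.0927, 0.1263]
eef_rot: [-180.0, -0.1, 9.9]
contact_force: [-0.8, 0.1, -0.5]
gripper_width: 0.028
gripper_force: 0.0
```

send_rows --moves '[{"slide":[0,0,0.05],"turn":-0.04,"gripper":0.8},{"slide":[0,0,0.15],"turn":-0.04,"gripper":0.8},{"slide":[0,0,0.25],"turn":-0.04,"gripper":0.8},{"slide":[0,0,0.3],"turn":-0.04,"gripper":0.8},{"slide":[0,0,0.34],"turn":-0.04,"gripper":0.8}]'

```text
time_s: 5.67
tcp_pos: [0.5029, -0.0929, 0.0736]
eef_rot: [-180.0, 0.1, 13.2]
contact_force: [0.1, 0.6, -0.2]
gripper_width: 0.0618
gripper_force: 0.0
```

send_rows --moves '[{"slide":[0,0,0.02],"turn":0,"gripper":0.8},{"slide":[0,0,0.04],"turn":0,"gripper":0.8},{"slide":[0,0,0.06],"turn":0,"gripper":0.8},{"slide":[0,0,0.08],"turn":0,"gripper":0.8},{"slide":[0,0,0.1],"turn":0,"gripper":0.8}]'

```text
time_s: 6.08
tcp_pos: [0.5037, -0.0927, 0.0596]
eef_rot: [180.0, -0.0, 13.2]
contact_force: [-0.7, 0.3, 0.6]
gripper_width: 0.0702
gripper_force: 0.0
```

```bash
python3 - <<'E'
from h import *
s=get_state(); print({k:np.round(v,4) for k,v in s.items() if k in('tcp_pos','eef_rot','contact_force','gripper_width','time_s')})
c=cap('wrist','w5.png'); sd=cap('side')
a=cv2.resize(c['img'][180:400,110:530],(800,419)); cv2.imwrite('pics/w5c.png',a[:,:,::-1])
E
```

```text
{'time_s': np.float64(6.0833), 'tcp_pos': array([ 0.5037, -0.0927,  0.0596]), 'eef_rot': array([ 1.799953e+02, -4.170000e-02,  1.320160e+01]), 'contact_force': array([-0.6626,  0.3108,  0.569 ]), 'gripper_width': np.float64(0.0702)}
```

View pics/w5c.png

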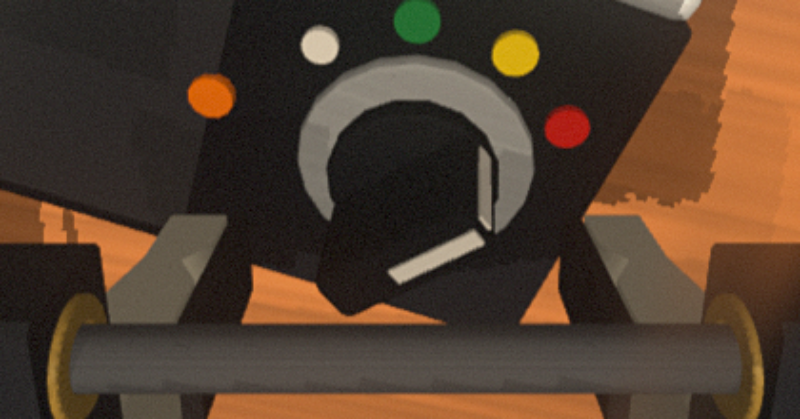

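send_rows --moves '[{"slide":[0,0,0],"turn":0,"gripper":0.6},{"slide":[0,0,0],"turn":0,"gripper":0.5},{"slide":[0,0,0],"turn":0,"gripper":0.4},{"slide":[0,0,0],"turn":0,"gripper":0.3},{"slide":[0,0,0],"turn":0,"gripper":0.2}]' --newtons 15

```text
time_s: 6.6
tcp_pos: [0.5035, -0.0928, 0.0596]
eef_rot: [-180.0, -0.0, 13.2]
contact_force: [0.0, 2.1, 0.5]
gripper_width: 0.0422
gripper_force: 1.1
```

send_rows --moves '[{"slide":[0,0,0],"turn":0,"gripper":0.2},{"slide":[0,0,0],"turn":0,"gripper":0.1},{"slide":[0,0,0],"turn":0,"gripper":0.0},{"slide":[0,0,0],"turn":0,"gripper":0.0},{"slide":[0,0,0],"turn":0,"gripper":0.0}]'

```text
time_s: 7.02
tcp_pos: [0.5035, -0.0927, 0.0595]
eef_rot: [-180.0, -0.0, 13.2]
contact_force: [-0.4, 2.4, 1.6]
gripper_width: 0.0393
gripper_force: 15.0
```

send_rows --moves '[{"slide":[0,0,0],"turn":-0.05,"gripper":0},{"slide":[0,0,0],"turn":-0.1,"gripper":0},{"slide":[0,0,0],"turn":-0.15,"gripper":0},{"slide":[0,0,0],"turn":-0.2,"gripper":0},{"slide":[0,0,0],"turn":-0.25,"gripper":0}]'

```text
time_s: 7.43
tcp_pos: [0.5042, -0.0931, 0.06]
eef_rot: [179.9, -0.1, 35.9]
contact_force: [0.3, -0.9, 4.0]
gripper_width: 0.0397
gripper_force: 16.1
```

```bash
python3 - <<'E'
from h import *
s=get_state(); print({k:np.round(v,4) for k,v in s.items() if k in('tcp_pos','eef_rot','contact_force','moment','gripper_width','time_s','joints')})
c=cap('wrist','w6.png')
a=cv2.resize(c['img'][150:400,160:480],(640,500)); cv2.imwrite('pics/w6c.png',a[:,:,::-1])
E
```

```text
{'time_s': np.float64(7.4333), 'joints': array([ 1.154370e+01,  1.327410e+01, -3.017380e+01,  6.060000e-02,
       -4.647650e+01,  1.143464e+02]), 'tcp_pos': array([ 0.5042, -0.0931,  0.06  ]), 'eef_rot': array([ 1.799287e+02, -5.080000e-02,  3.593180e+01]), 'contact_force': array([ 0.2538, -0.9137,  3.9979]), 'moment': array([-0.6287, -0.3859, -0.1896]), 'gripper_width': np.float64(0.0397)}
```

View pics/w6c.png

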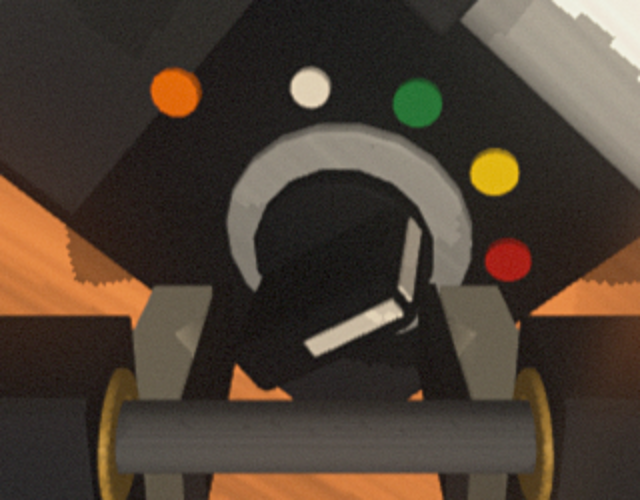

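send_rows --moves '[{"slide":[0,0,0],"turn":-0.07,"gripper":0},{"slide":[0,0,0],"turn":-0.14,"gripper":0},{"slide":[0,0,0],"turn":-0.21,"gripper":0},{"slide":[0,0,0],"turn":-0.29,"gripper":0},{"slide":[0,0,0],"turn":-0.36,"gripper":0}]'

```text
time_s: 7.9
tcp_pos: [0.5001, -0.0954, 0.0587]
eef_rot: [-179.7, 0.3, 68.3]
contact_force: [4.8, -11.3, -3.0]
gripper_width: 0.0253
gripper_force: 21.7
```

```bash
python3 - <<'E'
from h import *
s=get_state(); print({k:np.round(v,4) for k,v in s.items() if k in('tcp_pos','eef_rot','contact_force','moment','gripper_width','time_s','joints')})
c=cap('wrist','w7.png')
a=cv2.resize(c['img'][150:400,160:480],(640,500)); cv2.imwrite('pics/w7c.png',a[:,:,::-1])
E
```

```text
{'time_s': np.float64(7.9), 'joints': array([ 11.4309,  13.3028, -30.3924,   0.1543, -46.6817, 146.7633]), 'tcp_pos': array([ 0.5001, -0.0954,  0.0587]), 'eef_rot': array([-179.7459,    0.2999,   68.301 ]), 'contact_force': array([  4.8164, -11.3204,  -3.0458]), 'moment': array([-3.8134, -2.2444, -0.6876]), 'gripper_width': np.float64(0.0253)}
```

View pics/w7c.png

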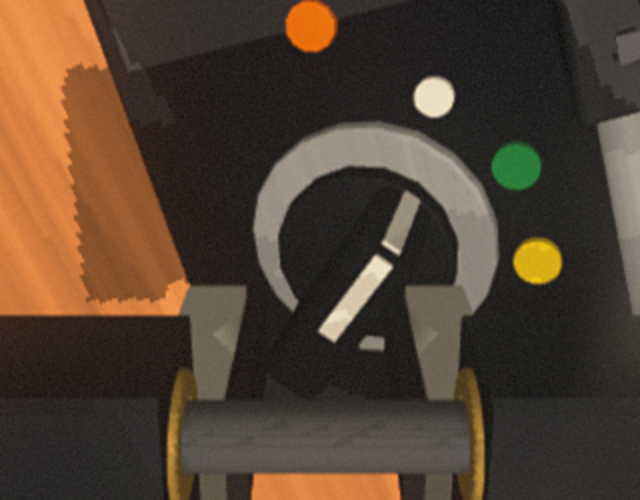

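send_rows --moves '[{"slide":[0,0,0],"turn":0,"gripper":0.5},{"slide":[0,0,0],"turn":0,"gripper":0.7},{"slide":[0,0,0],"turn":0,"gripper":0.7},{"slide":[0,0,0],"turn":0,"gripper":0.7},{"slide":[0,0,0],"turn":0,"gripper":0.7}]'

```text
time_s: 8.37
tcp_pos: [0.5035, -0.0926, 0.0594]
eef_rot: [-180.0, -0.0, 68.1]
contact_force: [0.1, -0.7, 0.3]
gripper_width: 0.0485
gripper_force: 0.0
```

```bash
cat >> h.py <<'E'
K_=np.array([[406.8,0,322.41],[0,406.8,239.88],[0,0,1]]); RT=np.array([[0,-.9517,-.3071],[1,0,0],[0,-.3071,.9517]])
def wcam(p,yaw):
    T=R.from_euler('xyz',[180,0,yaw],degrees=True).as_matrix(); return dict(intrinsics=K_,origin=np.array(p)+T@[.0838,.0003,-.1854],attitude=T@RT)
def pointer(c,img,k=(.5033,-.0923,.088),gy=-5.4):
    g=cv2.GaussianBlur(img,(0,0),1).min(axis=2).astype(float)
    W=R.from_euler('z',gy,degrees=True).as_matrix()@R.from_euler('y',-15,degrees=True).as_matrix()
    best=[]
    for dx in range(-4,5,2):
      for dy in range(-4,5,2):
        for d in range(-90,91,2):
            a=np.radians(d); v=[]
            for r in np.arange(6,20,1.5):
                x,y=proj(c,np.array(k)+W@np.array([dx+r*np.cos(a),dy+r*np.sin(a),7])/1000)
                x,y=int(round(x)),int(round(y)); v.append(g[y,x] if 0<=y<480 and 0<=x<640 else 0)
            best.append((np.mean(np.minimum(v,170)),min(v),d,dx,dy))
    best.sort(key=lambda t:-t[0]); return [tuple(float(round(q)) for q in b) for b in best[:4]]
E
python3 - <<'E'
from h import *
for f,p,y in (('w2',[.5053,-.0901,.1989],-10.2),('w5',[.5037,-.0927,.0596],13.2),('w6',[.5042,-.0931,.06],35.9),('w7',[.5001,-.0954,.0587],68.3)):
    print(f,pointer(wcam(p,y),cv2.imread(f'pics/{f}.png')[:,:,::-1]))
s=get_state(); print(s['tcp_pos'],s['eef_rot'],s['contact_force'],s['gripper_width'])
c=cap('wrist','w8.png'); print(pointer(c,c['img']))
E
```

```text
w2 [(154.0, 153.0, -36.0, -4.0, 4.0), (154.0, 152.0, -34.0, -4.0, 4.0), (154.0, 151.0, -34.0, -2.0, 2.0), (154.0, 151.0, -32.0, -2.0, 2.0)]
w5 [(152.0, 151.0, -32.0, -4.0, 2.0), (152.0, 152.0, -40.0, -4.0, 4.0), (152.0, 151.0, -38.0, -2.0, 2.0), (152.0, 152.0, -42.0, -2.0, 4.0)]
w6 [(164.0, 161.0, -14.0, 0.0, 0.0), (164.0, 160.0, -20.0, 0.0, 2.0), (164.0, 158.0, -22.0, 2.0, 2.0), (164.0, 161.0, -12.0, 0.0, 0.0)]
w7 [(170.0, 172.0, 36.0, -4.0, -4.0), (170.0, 171.0, 38.0, -4.0, -4.0), (170.0, 171.0, 40.0, -4.0, -4.0), (170.0, 172.0, 42.0, -4.0, -4.0)]
[ 0.50346229 -0.09259441  0.0594496 ] [-1.79998096e+02 -3.71691290e-03  6.80700223e+01] [ 0.08658177 -0.67013999  0.25861425] 0.048506905562693825
[(170.0, 172.0, 44.0, -4.0, -4.0), (170.0, 171.0, 48.0, -2.0, -4.0), (170.0, 171.0, 50.0, -2.0, -4.0), (170.0, 171.0, 52.0, -2.0, -4.0)]
```

```bash
cat >> h.py <<'E'
def pdir(c,img,k=np.array([.5033,-.0923,.088]),gy=-5.4):
    W=R.from_euler('z',gy,degrees=True).as_matrix()@R.from_euler('y',-15,degrees=True).as_matrix()
    n=W[:,2]
    def un(uv):
        o,d=ray(c,uv); q=o+d*(((k+n*.007-o)@n)/(d@n)); return (W.T@(q-k))[:2]*1000
    m=(img.min(axis=2)>135).astype(np.uint8)
    N,l,st,ce=cv2.connectedComponentsWithStats(m,connectivity=4); out=[]
    for i in range(1,N):
        if not 25<st[i,4]<700: continue
        q=un(ce[i])
        if np.hypot(*q)>28: continue
        ys,xs=np.where(l==i); P=np.array([un((x,y)) for x,y in zip(xs,ys)])
        w,V=np.linalg.eigh(np.cov(P.T)); v=V[:,1]
        out.append((int(st[i,4]),q.round(1).tolist(),round(float(np.degrees(np.arctan2(v[1],v[0]))),1),'len,wid',(np.sqrt(12*w[::-1])).round(1).tolist()))
    return out
E
python3 - <<'E'
from h import *
for f,p,y in (('w2',[.5053,-.0901,.1989],-10.2),('w5',[.5037,-.0927,.0596],13.2),('w6',[.5042,-.0931,.06],35.9),('w7',[.5001,-.0954,.0587],68.3),('w8',[.5035,-.0926,.0594],68.1)):
    print(f,pdir(wcam(p,y),cv2.imread(f'pics/{f}.png')[:,:,::-1]))
c=cap('wrist','w9.png'); print(get_state()['time_s'],pdir(c,c['img']))
E
```

```text
w2 [(123, [8.6, -5.1], 143.4, 'len,wid', [22.1, 3.5]), (53, [-0.4, -10.2], 111.8, 'len,wid', [13.9, 2.8])]
w5 [(368, [8.8, -5.7], 143.3, 'len,wid', [21.9, 3.7])]
w6 [(395, [10.7, -2.2], 167.1, 'len,wid', [22.1, 3.8])]
w7 [(469, [8.5, 6.1], -138.2, 'len,wid', [22.3, 4.0])]
w8 [(451, [7.4, 7.6], 53.1, 'len,wid', [22.3, 3.9])]
8.4667 [(450, [7.0, 7.2], 53.3, 'len,wid', [22.2, 3.9])]
```

send_rows --moves '[{"slide":[0,0,0],"turn":0.07,"gripper":0.6},{"slide":[0,0,0],"turn":0.14,"gripper":0.6},{"slide":[0,0,0],"turn":0.22,"gripper":0.6},{"slide":[0,0,0],"turn":0.22,"gripper":0.4},{"slide":[0,0,0],"turn":0.22,"gripper":0.2}]' --newtons 20

```text
time_s: 8.88
tcp_pos: [0.5034, -0.0927, 0.0595]
eef_rot: [-180.0, -0.0, 48.5]
contact_force: [-0.2, -0.2, -0.5]
gripper_width: 0.0442
gripper_force: 0.0
```

send_rows --moves '[{"slide":[0,0,0],"turn":0,"gripper":0},{"slide":[0,0,0],"turn":0,"gripper":0},{"slide":[0,0,0],"turn":0,"gripper":0},{"slide":[0,0,0],"turn":0,"gripper":0},{"slide":[0,0,0],"turn":0,"gripper":0}]'

```text
time_s: 9.3
tcp_pos: [0.5038, -0.093, 0.0595]
eef_rot: [180.0, -0.0, 48.3]
contact_force: [2.3, -2.1, -3.1]
gripper_width: 0.0146
gripper_force: 19.3
```

send_rows --moves '[{"slide":[0,0,0],"turn":0.07,"gripper":0},{"slide":[0,0,0],"turn":0.14,"gripper":0},{"slide":[0,0,0],"turn":0.22,"gripper":0},{"slide":[0,0,0],"turn":0.3,"gripper":0},{"slide":[0,0,0],"turn":0.38,"gripper":0}]'

```text
time_s: 9.72
tcp_pos: [0.5032, -0.0925, 0.0596]
eef_rot: [-180.0, 0.0, 13.9]
contact_force: [-2.4, 3.6, 3.5]
gripper_width: 0.0138
gripper_force: 19.6
```

```bash
python3 - <<'E'
from h import *
s=get_state(); print(s['tcp_pos'],s['eef_rot'],s['contact_force'],s['gripper_width'])
c=cap('wrist','w10.png'); print(get_state()['time_s'],pdir(c,c['img']))
E
```

```text
[ 0.50315418 -0.0925253   0.05962222] [-1.79972462e+02  8.83030038e-03  1.38782702e+01] [-2.42869855  3.6007344   3.51316155] 0.013826649017635011
9.7667 [(392, [10.0, 3.0], -160.4, 'len,wid', [21.6, 3.8])]
```

send_rows --moves '[{"slide":[0,0,0],"turn":0,"gripper":0.5},{"slide":[0,0,0],"turn":0,"gripper":0.5},{"slide":[0,0,0],"turn":0,"gripper":0.5},{"slide":[0,0,0],"turn":0,"gripper":0.5},{"slide":[0,0,-0.1],"turn":0,"gripper":0.5}]'

```text
time_s: 10.18
tcp_pos: [0.5015, -0.093, 0.0722]
eef_rot: [-180.0, 0.3, 14.3]
contact_force: [0.4, -0.8, 0.0]
gripper_width: 0.0409
gripper_force: 0.0
```

send_rows --moves '[{"slide":[0,0,-0.2],"turn":0,"gripper":0.5},{"slide":[0,0,-0.45],"turn":0,"gripper":0.5},{"slide":[0,0,-0.7],"turn":0,"gripper":0.5},{"slide":[0,0,-0.9],"turn":0,"gripper":0.4},{"slide":[0,0,-0.9],"turn":0,"gripper":0.4}]'

```text
time_s: 10.6
tcp_pos: [0.507, -0.0931, 0.2164]
eef_rot: [179.8, -0.6, 14.4]
contact_force: [1.4, 0.0, 1.4]
gripper_width: 0.0368
gripper_force: 0.0
```

```bash
python3 - <<'E'
from h import *
s=get_state(); print(s['tcp_pos'],s['eef_rot'],s['contact_force'],s['gripper_width'])
c=cap('wrist','w11.png'); print(get_state()['time_s'],pdir(c,c['img']))
E
```

```text
[ 0.50701393 -0.09307139  0.21636618] [179.8372163   -0.58254435  14.36139192] [1.43171122 0.02326806 1.43938532] 0.03682503402061193
10.65 [(115, [10.5, 2.8], -163.1, 'len,wid', [21.8, 3.6])]
```

send_rows --moves '[{"slide":[0.1,-0.18,0],"turn":0.07,"gripper":0.4},{"slide":[0.2,-0.36,0],"turn":0.14,"gripper":0.4},{"slide":[0.3,-0.54,0],"turn":0.22,"gripper":0.4},{"slide":[0.4,-0.72,0],"turn":0.3,"gripper":0.4},{"slide":[0.5,-0.87,0],"turn":0.38,"gripper":0.4}]'

```text
time_s: 11.07
tcp_pos: [0.5437, 0.0537, 0.2086]
eef_rot: [180.0, 0.1, -20.1]
contact_force: [-0.4, -0.7, 0.3]
gripper_width: 0.0351
gripper_force: 0.0
```

send_rows --moves '[{"slide":[0,0,0],"turn":0.07,"gripper":0.4},{"slide":[0,0,0],"turn":0.15,"gripper":0.4},{"slide":[0,0,0],"turn":0.22,"gripper":0.4},{"slide":[0,0,0],"turn":0.3,"gripper":0.4},{"slide":[0,0,0],"turn":0.38,"gripper":0.4}]'

```text
time_s: 11.48
tcp_pos: [0.5436, 0.0521, 0.2083]
eef_rot: [179.9, 0.0, -54.3]
contact_force: [0.1, -0.0, 0.3]
gripper_width: 0.035
gripper_force: 0.0
```

send_rows --moves '[{"slide":[0,0,0],"turn":0.08,"gripper":0.4},{"slide":[0,0,0],"turn":0.15,"gripper":0.4},{"slide":[0,0,0],"turn":0.23,"gripper":0.4},{"slide":[0,0,0],"turn":0.31,"gripper":0.4},{"slide":[0,0,0],"turn":0.38,"gripper":0.4}]'

```text
time_s: 11.9
tcp_pos: [0.5436, 0.052, 0.2083]
eef_rot: [179.9, -0.0, -88.5]
contact_force: [0.4, -0.1, 0.0]
gripper_width: 0.0351
gripper_force: 0.0
```

send_rows --moves '[{"slide":[0,0,0],"turn":0.06,"gripper":0.4},{"slide":[0,0,0],"turn":0.06,"gripper":0.4},{"slide":[0,0,0],"turn":0.06,"gripper":0.4},{"slide":[0,0,0],"turn":0.06,"gripper":0.4},{"slide":[0,0,0],"turn":0.06,"gripper":0.4}]'

```text
time_s: 12.32
tcp_pos: [0.544, 0.0521, 0.2092]
eef_rot: [180.0, -0.0, -93.5]
contact_force: [-0.1, 0.3, 0.7]
gripper_width: 0.0348
gripper_force: 0.0
```

```bash
python3 - <<'E'
from h import *
s=get_state(); print(s['tcp_pos'],s['eef_rot'],s['contact_force'],s['gripper_width'])
c=cap('wrist','w12.png'); p=[.6851,.0093,-.0937]
for n,v in dict(h=(-145,30,128),hl=(-145,85,128),hr=(-145,-25,128)).items(): print(n,proj(c,G(p,v)).round())
print(optics.look_for('wrist','handle_mid')[:2])
E
```

```text
[0.54399537 0.05207804 0.20916814] [ 1.79976497e+02 -1.04507116e-02 -9.34545273e+01] [-0.10803027  0.28967923  0.65572199] 0.03481513736083022
h [323. 238.]
hl [321. 310.]
hr [326. 157.]
[{'location': [0.6565, -0.001, 0.1509], 'p': 0.96}]
```

View pics/w12.png

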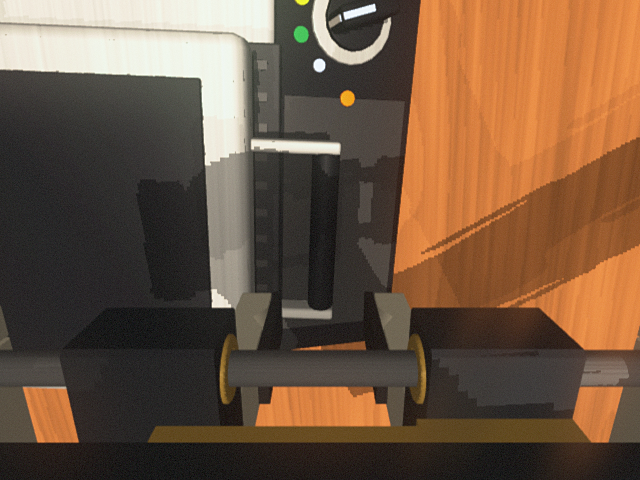

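send_rows --moves '[{"slide":[0,0,0.15],"turn":0.02,"gripper":0.4},{"slide":[0,0,0.3],"turn":0.02,"gripper":0.4},{"slide":[0,0,0.42],"turn":0.02,"gripper":0.4},{"slide":[0,0,0.5],"turn":0.02,"gripper":0.4},{"slide":[0,0,0.54],"turn":0.02,"gripper":0.4}]'

```text
time_s: 12.83
tcp_pos: [0.5431, 0.0518, 0.1266]
eef_rot: [179.9, -0.1, -95.4]
contact_force: [-0.1, -1.0, 0.2]
gripper_width: 0.0351
gripper_force: 0.0
```

send_rows --moves '[{"slide":[0,0,0.05],"turn":0,"gripper":0.4},{"slide":[0,0,0.1],"turn":0,"gripper":0.4},{"slide":[0,0,0.15],"turn":0,"gripper":0.4},{"slide":[0,0,0.19],"turn":0,"gripper":0.4},{"slide":[0,0,0.19],"turn":0,"gripper":0.4}]'

```text
time_s: 13.25
tcp_pos: [0.5435, 0.052, 0.0988]
eef_rot: [179.9, -0.0, -95.4]
contact_force: [-1.2, -0.1, -0.2]
gripper_width: 0.035
gripper_force: 0.0
```

send_rows --moves '[{"slide":[0,0,0],"turn":0,"gripper":0.1},{"slide":[0,0,0],"turn":0,"gripper":0},{"slide":[0,0,0],"turn":0,"gripper":0},{"slide":[0,0,0],"turn":0,"gripper":0},{"slide":[0,0,0],"turn":0,"gripper":0}]' --newtons 25

```text
time_s: 13.67
tcp_pos: [0.5441, 0.0523, 0.1005]
eef_rot: [-180.0, 0.0, -95.4]
contact_force: [-2.5, 1.5, 3.7]
gripper_width: 0.017
gripper_force: 25.0
```

send_rows --moves '[{"slide":[0,0,0],"turn":0,"gripper":0.35},{"slide":[0,0,0],"turn":0,"gripper":0.35},{"slide":[0,0,0],"turn":0,"gripper":0.35},{"slide":[0,0,0.02],"turn":0,"gripper":0.35},{"slide":[0,0,0.04],"turn":0,"gripper":0.35}]'

```text
time_s: 14.08
tcp_pos: [0.5442, 0.0521, 0.0938]
eef_rot: [-180.0, 0.0, -95.4]
contact_force: [0.3, 0.0, 0.0]
gripper_width: 0.0305
gripper_force: 0.0
```

send_rows --moves '[{"slide":[0,0,0],"turn":0,"gripper":0.1},{"slide":[0,0,0],"turn":0,"gripper":0},{"slide":[0,0,0],"turn":0,"gripper":0},{"slide":[0,0,0],"turn":0,"gripper":0},{"slide":[0,0,0],"turn":0,"gripper":0}]'

```text
time_s: 14.5
tcp_pos: [0.5441, 0.0521, 0.0938]
eef_rot: [180.0, -0.0, -95.4]
contact_force: [0.3, -0.7, -3.4]
gripper_width: 0.017
gripper_force: 25.0
```

```bash
python3 - <<'E'
from h import *
for i in range(4):
    cap('wrist'); s=get_state(); print(s['tcp_pos'],s['contact_force'],s['moment'],s['gripper_width'],s['gripper_force'])
E
```

```text
[0.54406347 0.0520689  0.093791  ] [ 1.68700987 -0.78773461 -3.29268619] [-0.14793986 -0.54722895  0.00408061] 0.01715066799987141 24.998862147331238
[0.54405131 0.05207062 0.09381081] [ 1.09772227 -1.72952952 -3.8588659 ] [-0.17741213 -0.52625867 -0.02806126] 0.017290652503881752 24.998969435691833
[0.54404741 0.05208173 0.09380845] [ 2.17941452 -1.2183542  -3.64141745] [-0.18756685 -0.53911029 -0.04255925] 0.017226184776872686 24.998922049999237
[0.54402897 0.05205958 0.09377852] [ 1.62379178 -0.07218233 -3.62053197] [-0.22326784 -0.59956315 -0.04093772] 0.017342213270892175 24.998930990695953
```

send_rows --moves '[{"slide":[0,0,-0.09],"turn":0,"gripper":0},{"slide":[0,-0.01,-0.18],"turn":0,"gripper":0},{"slide":[0,-0.02,-0.27],"turn":0,"gripper":0},{"slide":[0,-0.04,-0.36],"turn":0,"gripper":0},{"slide":[0,-0.06,-0.45],"turn":0,"gripper":0}]' --newtons 40

```text
time_s: 15.12
tcp_pos: [0.5524, 0.0511, 0.1613]
eef_rot: [179.9, -0.0, -95.4]
contact_force: [3.6, -0.7, -8.1]
gripper_width: 0.0169
gripper_force: 40.0
```

```bash
python3 - <<'E'
from h import *
cap('side','s2.png'); s=get_state(); print(s['tcp_pos'],s['contact_force'],s['moment'],s['gripper_width'],s['gripper_force'])
E
```

```text
[0.55311356 0.05107538 0.16388118] [-2.9126898  -0.5812713  -2.04603778] [-0.15311173  1.51439888 -0.09176671] 0.017219200284450793 40.011534690856934
```

send_rows --moves '[{"slide":[0,-0.02,-0.09],"turn":0,"gripper":0},{"slide":[0,-0.05,-0.17],"turn":0,"gripper":0},{"slide":[0,-0.09,-0.25],"turn":0,"gripper":0},{"slide":[0,-0.13,-0.34],"turn":0,"gripper":0},{"slide":[0,-0.17,-0.42],"turn":0,"gripper":0}]'

```text
time_s: 15.58
tcp_pos: [0.5761, 0.0487, 0.2234]
eef_rot: [179.7, -0.0, -95.4]
contact_force: [-3.6, -0.0, -3.8]
gripper_width: 0.0169
gripper_force: 40.0
```

send_rows --moves '[{"slide":[0,-0.05,-0.08],"turn":0,"gripper":0},{"slide":[0,-0.1,-0.15],"turn":0,"gripper":0},{"slide":[0,-0.15,-0.22],"turn":0,"gripper":0},{"slide":[0,-0.21,-0.29],"turn":0,"gripper":0},{"slide":[0,-0.27,-0.36],"turn":0,"gripper":0}]'

```text
time_s: 16.0
tcp_pos: [0.6146, 0.0448, 0.2783]
eef_rot: [179.5, -0.1, -95.4]
contact_force: [-14.6, 1.5, 7.1]
gripper_width: 0.0164
gripper_force: 40.0
```

send_rows --moves '[{"slide":[0,0,0],"turn":0,"gripper":0},{"slide":[0,0,0],"turn":0,"gripper":0},{"slide":[0,0,0],"turn":0,"gripper":0},{"slide":[0,0,0],"turn":0,"gripper":0},{"slide":[0,0,0],"turn":0,"gripper":0}]'

```text
time_s: 16.42
tcp_pos: [0.615, 0.0448, 0.2788]
eef_rot: [179.7, -0.1, -95.4]
contact_force: [-15.6, 1.9, 11.0]
gripper_width: 0.0163
gripper_force: 40.0
```

send_rows --moves '[{"slide":[0,0,0],"turn":0,"gripper":0},{"slide":[0,0,0],"turn":0,"gripper":0},{"slide":[0,0,0],"turn":0,"gripper":0},{"slide":[0,0,0],"turn":0,"gripper":0},{"slide":[0,0,0],"turn":0,"gripper":0}]'

```text
time_s: 16.83
tcp_pos: [0.615, 0.0448, 0.2788]
eef_rot: [179.7, -0.1, -95.4]
contact_force: [-14.8, 3.0, 9.3]
gripper_width: 0.0166
gripper_force: 40.0
```

```bash
python3 - <<'E'
from h import *
c=cap('wrist','w13.png'); s=get_state(); print(s['time_s'],s['tcp_pos'],s['contact_force'],s['moment'],s['gripper_width'],s['gripper_force'])
d=s['tcp_pos']-np.array([.544,.052,.0938]); print('theta',np.degrees(np.arcsin(d[2]/.26)),np.degrees(np.arccos(1-np.hypot(d[0],d[1])/.26)))
print(pdir(c,c['img']))
for n in('top','side'):
    c=cap(n,n+'3.png')
    for k in ('tongs','roll_basket','top_plate'): print(n,k,[(r['p'],r['location']) for r in optics.look_for(n,k)[:1]])
E
```

```text
16.8833 [0.61497765 0.04478644 0.27877831] [-15.1006321    2.60529573  10.45456518] [ 1.01260138  6.00762612 -0.11742018] 0.01658182208174475 40.01573324203491
theta 45.35342617909444 43.48098373421437
[(158, [9.8, 2.6], -162.2, 'len,wid', [22.4, 4.7])]
top tongs [(0.94, [0.5064, -0.4989, 0.0153])]
top roll_basket [(0.73, [0.6997, -0.0388, 0.2517])]
top top_plate [(0.85, [0.6988, -0.0413, 0.2513])]
side tongs [(0.65, [0.4961, -0.5037, 0.0141])]
side roll_basket [(0.84, [0.5854, 0.4287, 0.0599])]
side top_plate [(0.71, [0.693, -0.0442, 0.2417])]
```

send_rows --moves '[{"slide":[0,0.01,-0.01],"turn":0,"gripper":0},{"slide":[0,0.01,-0.01],"turn":0,"gripper":0},{"slide":[0,0.01,-0.01],"turn":0,"gripper":0},{"slide":[0,0.01,-0.01],"turn":0,"gripper":0},{"slide":[0,0.01,-0.01],"turn":0,"gripper":0}]'

```text
time_s: 17.7
tcp_pos: [0.6155, 0.0448, 0.2794]
eef_rot: [179.8, -0.1, -95.4]
contact_force: [-7.2, -0.5, 2.4]
gripper_width: 0.0165
gripper_force: 40.0
```

```bash
python3 - <<'E'
from h import *
p=[.6851,.0093,-.0937]
# plate angle check: fit theta from side-view corners by edge strength of projected plate top outline
def pt(v,t):
    x,z=v[0]-115,v[2]-128; return G(p,(115+x*np.cos(t)+z*np.sin(t),v[1],128-x*np.sin(t)+z*np.cos(t)))
for n in('side','top'):
    c=cap(n); g=cv2.GaussianBlur(cv2.cvtColor(c['img'],cv2.COLOR_RGB2GRAY),(0,0),1).astype(np.float32); m=np.hypot(cv2.Sobel(g,-1,1,0),cv2.Sobel(g,-1,0,1))
    sc=[]
    for d in range(0,70):
        C=[(-98,-90,152),(-98,150,152),(102,150,152),(102,-90,152)]; v=[]
        for a,b in zip(C,C[1:]+C[:1]):
            for s in np.linspace(0,1,40):
                x,y=proj(c,pt(np.array(a)*(1-s)+np.array(b)*s,np.radians(d))); v.append(m[int(round(y)),int(round(x))])
        sc.append(np.mean(np.minimum(v,100)))
    o=np.argsort(sc)[::-1][:5]; print(n,o,np.round(np.array(sc)[o]))
s=get_state(); print(s['time_s'],s['tcp_pos'],s['contact_force'],s['gripper_width'],s['gripper_force'])
E
```

```text
side [38 39 45 31 32] [78. 76. 75. 75. 75.]
top [49 55 59 48 60] [63. 63. 63. 63. 63.]
17.8 [0.6155     0.04482404 0.27939829] [-8.20213133 -1.08358363  2.73900026] 0.0166176057985153 40.01091957092285
```

```bash
python3 -c "
from plant import order
print(order.close_job())"
```

```text
the job is handed in; nothing more can be done
None
```

I handed the job in with the selector at the green keep-warm mark and the top plate held by its bar at about 45° (calculated from the arm's position; my image check of the angle was inconclusive). On the way I overshot to "off" and turned the selector back to green with the grill still shut. The tongs and basket had not moved; I did not check the sandwiches directly.

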